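Tidy the keyed craft bins onto their stacking base

TASK

Tidy the craft table: stack all three empty white bins on the wooden base, in the one order that their lugs and notches allow, each turned so that all its lugs drop into the matching notches below and it sits fully home and level with no gap. Let go of the finished stack, and leave the drink bottle, glue, jar and pencil pot standing where they are.

Things in the scene. Friction and masses are not known exactly. Their poses are not given: they have to be found in the camera images.
- dock: Wooden stacking base, fixed to the table: a foot 116 by 80 by 8 mm, on it an open-fronted tray 88 mm long (its x) by 60 mm wide (its y), side and back (+x) walls 6 mm thick, top edge 36 mm above the table, front (-x) end lower (22 mm). Origin: centre of the underside, z up.
- dock_top (a point): Centre of the base's top edge plane, axes as the base's. In this edge, notches 10 mm deep: 21 wide in the middle of the back (+x) wall; 17 wide in the left (+y) wall at x = -8 mm and the right wall at x = -28 mm. The origin of the bin that belongs on it comes here.
- bin_medium: White plastic open-fronted bin, 88 (x) by 60 (y) mm, walls 38 high, 6 thick: the middle depth of the three. Grip from above over its 60 mm sides. About 0.13 kg. Origin: centre of the walls' underside, z up. Front (-x) wall half height, with a lip 10 out, 36 wide. Lugs 8 mm long below the walls (origin 8 mm above table): 16 wide, mid back (+x) wall; 12 wide, left (+y) wall x = -8, right wall x = -28.
- bin_medium_top (a point): Centre of the medium bin's top edge plane, axes as the medium bin's. In this edge, notches 10 mm deep: 21 wide in the middle of the back (+x) wall; 17 wide in the left (+y) wall at x = -28 mm and the right wall at x = -8 mm. The origin of the bin that belongs on it comes here.
- bin_shallow: White plastic open-fronted bin, 88 (x) by 60 (y) mm, walls 30 high, 6 thick: the shallowest of the three. Grip from above over its 60 mm sides. About 0.13 kg. Origin: centre of the walls' underside, z up. Front (-x) wall half height, with a lip 10 out, 36 wide. Lugs 8 mm long below the walls (origin 8 mm above table): 16 wide, mid back (+x) wall; 12 wide, left (+y) wall x = -28, right wall x = -8.
- bin_shallow_top (a point): Centre of the shallow bin's top edge plane, axes as the shallow bin's. In this edge, notches 10 mm deep: 21 wide in the middle of the back (+x) wall; 17 wide in the left (+y) wall at x = -18 mm and the right wall at x = -18 mm. The origin of the bin that belongs on it comes here.
- bin_deep: White plastic open-fronted bin, 88 (x) by 60 (y) mm, walls 46 high, 6 thick: the deepest of the three. Grip from above over its 60 mm sides. About 0.13 kg. Origin: centre of the walls' underside, z up. Front (-x) wall half height, with a lip 10 out, 36 wide. Lugs 8 mm long below the walls (origin 8 mm above table): 16 wide, mid back (+x) wall; 12 wide, left (+y) wall x = -18, right wall x = -18.
- bin_deep_top (a point): Centre of the deep bin's top edge plane, axes as the deep bin's. In this edge, notches 10 mm deep: 21 wide in the middle of the back (+x) wall; 17 wide in the left (+y) wall at x = 2 mm and the right wall at x = 2 mm.
- drink_bottle: Bystander: standing clear drink bottle with a yellow cap, 64 mm across, 190 mm tall. Origin: centre of its underside, z up.
- glue: Bystander: standing yellow glue bottle with a red cap, 44 mm across, 140 mm tall. Origin: centre of its underside, z up.
- seed_jar: Bystander: glass jar with a metal lid, 66 mm across, 80 mm tall. Origin: centre of its underside, z up.
- pencil_pot: Bystander: clay pot of pencils, 62 mm across and 95 mm tall, the pencils to 155 mm. Origin: centre of its underside, z up.
There are look-alikes about, which are no part of the job. What is shaped like the bin_medium but green or purple is not meant.

How it is judged:
By the outcome, as a careful person would: the job done as asked, in the order asked, and still so for the second after the job is handed in, with the robot touching nothing.
It also fails if it takes over 72 s, if anything falls off the work surface, if the arm or the gripper's body presses on something with over 40 N, if the wrist force passes 120 N, or if a joint passes its speed limit or range.

ROBOT

A 6-joint arm with a two-finger parallel gripper is mounted at the origin on the work surface. World frame = base frame: x ahead of the robot, y to its left, z up, the work surface at z = 0. Lengths are in m, angles in rad, forces in N, time in s.
With the tool pointing down it reaches from about 0.425 to 0.95 m from the base axis. Payload 3.5 kg.
Tool frame: the origin (TCP) lies midway between the tips of the shut fingers; the grasp point (between the pads) lies 19 mm behind it; x points along the fingers, y is the direction in which the jaws open and shut, and the axes are right-handed (so a half turn about x gives the same grasp; the last joint's range is limited). The gripper opens to 85 mm and grips with 20 to 120 N. Pads are 22 mm wide; open, the fingers measure 114 mm over their backs; the gripper's body (76 mm by 85 mm) begins 54 mm behind the grasp point. The pads swing forward as they close: fully open they stand 13 mm farther back than shut.
Start: joints at [-1.442, 0.286, 1.577, -0, 1.279, -0.15], TCP at [0.186, -0.649, 0.231] pointing down, gripper open.
Joint ranges: [-2.77, 2.77], [-0.9, 2.22], [0.21, 2.48], [-1.53, 4.67], [0.24, 2.81], [-2.84, 2.84]. Speed limits (rad/s): [2.79, 2.79, 3.14, 3.14, 3.14, 3.14].

INTERFACE

Orientations are given as a unit quaternion [x, y, z, w].
In Python, from plant import sensors, optics, ctrl gives the robot as it stands.
- The arm moves only by the tool arm_command, never from a script. Its argument "increments" is a list that holds one entry, the list of rows, each a list of 4 numbers: the shift along the tool's x, y, z in cm, then the turn about the tool's x in rad. A call has 1 to 20 rows; each row shifts and turns the commanded pose from where the row before left it, along the tool's axes as they then stand; what a row does not reach is not made up. A row lasts 1/8 s, in which the tool goes at most 62.5 mm and 10.7 degrees, less where a joint would pass 70% of its speed; a pose out of reach is approached as far as the arm can. A call with a gripper value outside its range is refused whole. "grip" is the finger opening in cm, from 0 to 8.54, set as the call begins (left out, the last holds). The fingers move at their own pace and stop on an object; "grip_force" is the grip in N (left out, the last holds). Time passes only in rows, so rows that do not move let the fingers close. It gives the time, the measured TCP pose, the force and the opening at its end, in the units of the state.
- sensors.get_state(): the state, without advancing time (a new reading comes with each control period).
- optics.read_camera(name): name is "scene" or "top" or "wrist"; returns the picture (384x512x3 uint8, blue, green, red); there is no depth.
- optics.camera_model(name): a dict with "camera_matrix" (3x3 intrinsics, pixels), "world_from_camera" (4x4, takes a point from camera to world coordinates); the wrist camera has in their place "mount" (4x4, takes a point from camera to tool coordinates, whose origin is the TCP and whose axes are the tool frame's). Camera axes: x right, y up, looking along -z (the intrinsics and any distortion apply to the point x, -y, -z); pixel columns grow to the right and rows downward; lengths in m; the calibration is good to about 2 mm. A picture is of the moment at which its call begins: read the wrist's pose just before it. camera_model takes no time and is no camera call.
- ctrl.sign_off(): hands the job in, once; it reports no verdict.
Trained networks look in the newest picture that a camera, given by its name, has taken for a name from the list of things; names that differ only in an ending like _2 or _b are one class to them, and where a whole thing is asked for, a point or a joint stands for the part that bears it (a point fixed in the world has none). Each returns a list of dicts, best first, with "conf" (0 to 1); they miss things now and then, are a little off and sometimes report something else, mostly with a low value. They report only what shows in the picture. A call takes as long as a camera call. They do not tell look-alikes from the thing itself.
- optics.boxes_of(camera, query): "at" ([row, column] in pixels, amid what is visible of it).
- optics.place_of(camera, query): "at" ([row, column] in pixels: a listed point, or the origin of a listed thing).
The state is a dict: "time": time; "qpos": joint angles; "dq": joint speeds; "joint_efforts": joint torques, N m; "eef_pos": TCP position; "tcp_rot": TCP orientation; "contact_force": force on the tool from outside, world axes, zero at the start; "wrist_torque": the same for the moment, N m; "opening": opening from 0.0 (shut) to 1.0 (fully open).
Only numpy, scipy, OpenCV 4.12 (cv2) and the standard library are available. Lean on these libraries where they do the work, as an engineer would, in place of code of your own. Each camera call takes 0.05 s, during which the arm holds its last target.

## Working session

There is one attempt and no reset: what is moved stays moved. The work goes in short steps, Python scripts to look and compute and a tool call to move; the robot and the scene stay as the last step left them, time stands still between calls to the robot, and variables do not carry over. Pictures are saved under pics/ and viewed, and the job is handed in when it is done.

Besides the shell and the picture viewer there is one more tool, called after ">>>" as name([rows], argument=value, ...), one row to a line, values as JSON. arm_command: Moves the arm, as the interface text tells. Its arguments: {"type":"object","properties":{"increments":{"type":"array","items":{"type":"array","items":{"type":"array","items":{"type":"number"}}}},"grip":{"type":"number"},"grip_force":{"type":"number"}},"required":["increments"]}

```bash
ls; mkdir -p pics; python3 - <<'E'
from plant import sensors, optics, ctrl
import cv2,numpy as np
print(sensors.get_state())
for c in ["scene","top","wrist"]:
    im=optics.read_camera(c); cv2.imwrite(f"pics/{c}0.png",im)
    m=optics.camera_model(c); print(c,{k:np.round(v,4).tolist() if not isinstance(v,str) else v for k,v in m.items()})
E
```

```text
pics
{'time': 0.0, 'qpos': array([-1.44200288e+00,  2.87185004e-01,  1.57821655e+00,  3.45370920e-06,
        1.27859606e+00, -1.49990852e-01]), 'dq': array([ 0.00043158,  0.00049657, -0.00166414, -0.00120809,  0.00016324,
        0.00107559]), 'joint_efforts': array([-1.50521224e-03, -4.05985343e+01, -2.92625588e+01, -2.55983759e-04,
        5.77430968e-03,  5.73015939e-06]), 'eef_pos': array([ 0.18569905, -0.64825359,  0.22991288]), 'tcp_rot': array([ 0.70025802,  0.09909606, -0.70023766,  0.09739561]), 'contact_force': array([-0.34913687, -0.37279923, -0.74892547]), 'wrist_torque': array([0.00157615, 0.00801147, 0.03770928]), 'opening': 0.9981862663349956}
scene {'camera_matrix': [[391.7571, 0.0, 252.8265], [0.0, 391.7571, 195.3926], [0.0, 0.0, 1.0]], 'world_from_camera': [[-0.6491, -0.6136, 0.4497, 0.9621], [0.7607, -0.5185, 0.3906, 0.3584], [-0.0065, 0.5956, 0.8033, 0.8347], [0.0, 0.0, 0.0, 1.0]]}
top {'camera_matrix': [[450.4854, 0.0, 251.949], [0.0, 450.4854, 190.7581], [0.0, 0.0, 1.0]], 'world_from_camera': [[0.0213, 0.9986, -0.0483, 0.4691], [-0.9996, 0.0222, 0.0175, 0.0219], [0.0186, 0.0479, 0.9987, 1.3355], [0.0, 0.0, 0.0, 1.0]]}
wrist {'camera_matrix': [[329.0549, 0.0, 254.6205], [0.0, 329.0549, 192.1321], [0.0, 0.0, 1.0]], 'mount': [[0.0009, 0.3033, -0.9529, -0.1427], [1.0, 0.0003, 0.0011, -0.0012], [0.0006, -0.9529, -0.3033, -0.0786], [0.0, 0.0, 0.0, 1.0]]}
```

View pics/scene0.png

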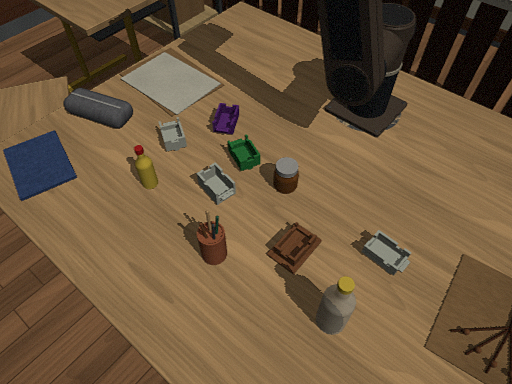

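View pics/top0.png

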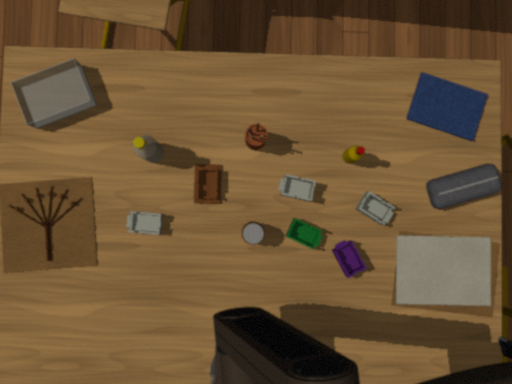

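View pics/wrist0.png

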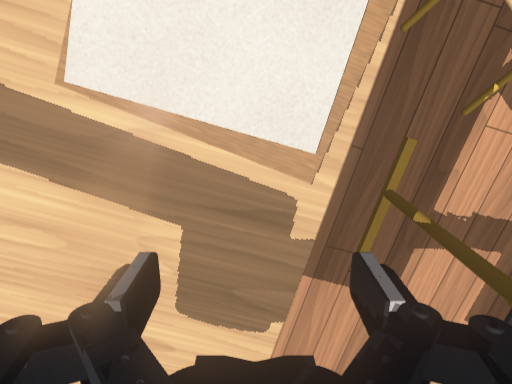

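```bash
cat > h.py <<'E'
from plant import sensors, optics, ctrl
import cv2,numpy as np
from scipy.spatial.transform import Rotation as R
def cam(name,st=None):
    m=optics.camera_model(name);K=np.array(m["camera_matrix"])
    if "mount" in m:
        T=np.eye(4);T[:3,:3]=R.from_quat(st["tcp_rot"]).as_matrix();T[:3,3]=st["eef_pos"]
        W=T@np.array(m["mount"])
    else: W=np.array(m["world_from_camera"])
    return K,W,m
def ray(name,rc,z,st=None):
    K,W,_=cam(name,st)
    d=np.array([(rc[1]-K[0,2])/K[0,0],-(rc[0]-K[1,2])/K[1,1],-1])
    d=W[:3,:3]@d;o=W[:3,3]
    return o+d*(z-o[2])/d[2]
def proj(name,P,st=None):
    K,W,_=cam(name,st);P=np.atleast_2d(P)
    p=(P-W[:3,3])@W[:3,:3]
    return np.c_[K[1,2]-K[1,1]*p[:,1]/-p[:,2],K[0,2]+K[0,0]*p[:,0]/-p[:,2]]
E
python3 - <<'E'
from h import *
Z=dict(dock=0,dock_top=.036,bin_medium=.008,bin_medium_top=.046,bin_shallow=.008,bin_shallow_top=.038,bin_deep=.008,bin_deep_top=.054,drink_bottle=0,glue=0,seed_jar=0,pencil_pot=0)
for c in ["top"]:
  for n,z in Z.items():
    for d in optics.place_of(c,n)[:5]:
        if d["conf"]>.15: print(c,n,round(d["conf"],2),np.round(d["at"]),np.round(ray(c,d["at"],z)[:2],3))
print(sensors.get_state()["time"], optics.camera_model("top").keys())
E
```

```text
top dock 0.46 [159. 351.] [ 0.635 -0.295]
top dock_top 0.7 [222. 142.] [0.435 0.311]
top dock_top 0.56 [180. 205.] [0.56  0.135]
top dock_top 0.42 [231. 252.] [ 0.417 -0.005]
top dock_top 0.33 [161. 348.] [ 0.625 -0.28 ]
top bin_medium 0.97 [256. 344.] [ 0.346 -0.277]
top bin_medium 0.84 [231. 301.] [ 0.417 -0.149]
top bin_medium 0.75 [212. 369.] [ 0.478 -0.349]
top bin_medium 0.17 [191. 298.] [ 0.535 -0.136]
top bin_medium_top 0.72 [209. 374.] [ 0.488 -0.352]
top bin_medium_top 0.71 [236. 302.] [ 0.405 -0.148]
top bin_medium_top 0.65 [260. 352.] [ 0.341 -0.292]
top bin_shallow 0.81 [218. 149.] [0.445 0.299]
top bin_shallow_top 0.89 [217. 147.] [0.45  0.298]
top bin_deep_top 0.77 [187. 299.] [ 0.545 -0.135]
top bin_deep_top 0.28 [233. 250.] [0.412 0.002]
top drink_bottle 0.79 [154. 153.] [0.636 0.294]
top drink_bottle 0.52 [217. 144.] [0.449 0.314]
top glue 0.74 [156. 350.] [ 0.643 -0.293]
top seed_jar 0.76 [232. 249.] [0.411 0.005]
top pencil_pot 0.87 [141. 253.] [ 0.683 -0.003]
top pencil_pot 0.5 [212. 371.] [ 0.479 -0.358]
0.75 dict_keys(['camera_matrix', 'world_from_camera'])
```

```bash
python3 - <<'E'
import cv2,numpy as np
im=cv2.imread("pics/top0.png")
cs=[(180,208),(222,145),(188,298),(208,377)]
t=[cv2.resize(im[r-30:r+30,c-40:c+40],None,fx=5,fy=5,interpolation=cv2.INTER_CUBIC) for r,c in cs]
cv2.imwrite("pics/topz.png",np.vstack([np.hstack(t[:2]),np.hstack(t[2:])]))
im=cv2.imread("pics/scene0.png")
cs=[(246,294),(252,386),(182,216),(135,172)]
t=[cv2.resize(im[r-30:r+30,c-40:c+40],None,fx=5,fy=5,interpolation=cv2.INTER_CUBIC) for r,c in cs]
cv2.imwrite("pics/scz.png",np.vstack([np.hstack(t[:2]),np.hstack(t[2:])]))
E
```

```text
(no output)
```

View pics/topz.png

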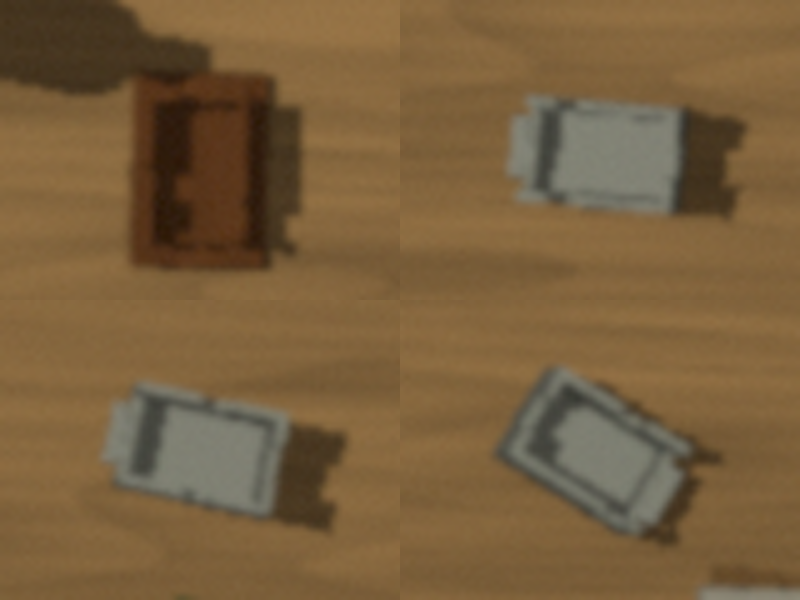

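View pics/scz.png

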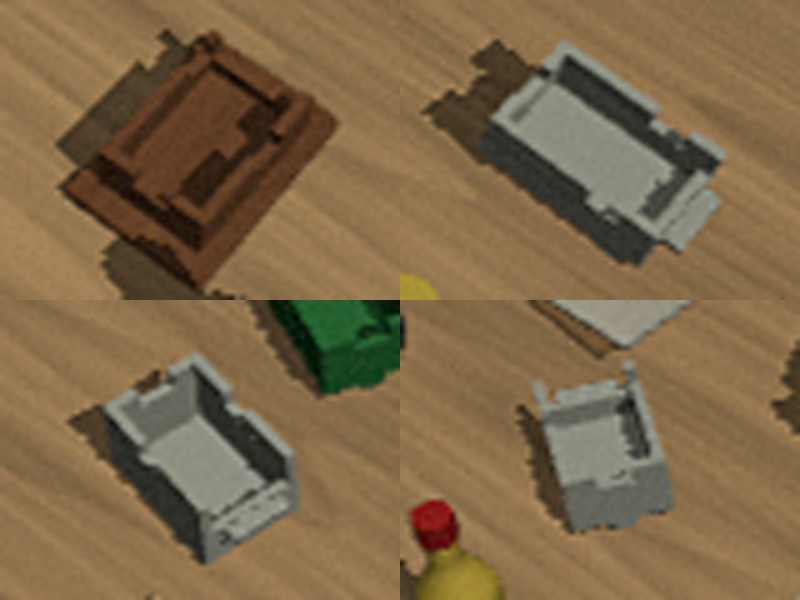

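```bash
cat > fit.py <<'E'
from h import *
from scipy.optimize import minimize
H=dict(bin_medium=.038,bin_shallow=.030,bin_deep=.046)
TN=dict(bin_medium=(-28,-8),bin_shallow=(-18,-18),bin_deep=(2,2),dock=(-8,-28))
def segs(n):
    if n=="dock": z0,h,zf=0,36,22
    else: h=H[n]*1000; z0=0; zf=h/2   # z relative to origin
    L,Rr=TN[n];S=[]
    def wall(a,b,lo=None):
        S.append((a,b))
    for y,nx in((30,L),(-30,Rr)):
        s=np.sign(y)
        for yy in (y,y-6*s):
            xb=44 if abs(yy)==30 else 38
            S.append(((-44,yy,h),(nx-8.5,yy,h)));S.append(((nx+8.5,yy,h),(xb,yy,h)))
            S.append(((nx-8.5,yy,h-10),(nx+8.5,yy,h-10)))
            for q in(-8.5,8.5): S.append(((nx+q,yy,h),(nx+q,yy,h-10)))
        for q in(-8.5,8.5): S.append(((nx+q,y,h),(nx+q,y-6*s,h)))
        S.append(((-44,y,h),(-44,y-6*s,h)))
    for x,w in((44,30),(38,24)):
        for s in(1,-1):
            S.append(((x,10.5*s,h),(x,w*s,h)));S.append(((x,10.5*s,h),(x,10.5*s,h-10)))
        S.append(((x,-10.5,h-10),(x,10.5,h-10)))
    for s in (1,-1): S.append(((44,10.5*s,h),(38,10.5*s,h)))
    S.append(((-44,-30,zf),(-44,30,zf)));S.append(((-38,-24,zf),(-38,24,zf)))
    if n=="dock":
        c=[(58,40,8),(58,-40,8),(-58,-40,8),(-58,40,8)]
        S+= [(c[i],c[(i+1)%4]) for i in range(4)]
    else:
        S+=[((-54,18,zf),(-54,-18,zf)),((-54,18,zf),(-44,18,zf)),((-54,-18,zf),(-44,-18,zf))]
    return [(np.array(a,float)/1000,np.array(b,float)/1000) for a,b in S]
def pts(n,step=.002):
    P=[]
    for a,b in segs(n):
        k=max(2,int(np.linalg.norm(b-a)/step)+1);P.append(a+(b-a)*np.linspace(0,1,k)[:,None])
    return np.vstack(P)
def world(P,p,z0):
    c,s=np.cos(p[2]),np.sin(p[2])
    return P@np.array([[c,-s,0],[s,c,0],[0,0,1]]).T+[p[0],p[1],z0]
def edt(im):
    e=cv2.Canny(cv2.GaussianBlur(im,(3,3),0),40,110)
    return cv2.distanceTransform(255-e,cv2.DIST_L2,5)
def fit(views,n,p0,z0,scale=(.02,.02,.3),trunc=6,tries=30,seed=0):
    """views: list of (cam,img,st)"""
    P=pts(n);D=[(c,cv2.resize(edt(im),None,fx=1,fy=1),st) for c,im,st in views]
    def cost(p):
        W=world(P,p,z0);t=0
        for c,d,st in D:
            q=proj(c,W,st);v=cv2.remap(d,q[:,1].astype('f4').reshape(-1,1),q[:,0].astype('f4').reshape(-1,1),cv2.INTER_LINEAR,borderMode=cv2.BORDER_CONSTANT,borderValue=trunc)
            t+=np.minimum(v,trunc).mean()
        return t/len(D)
    rng=np.random.default_rng(seed);best=None
    for i in range(tries):
        s=np.array(p0)+(rng.uniform(-1,1,3)*scale if i else 0)
        r=minimize(lambda u:cost(u*np.array([.01,.01,.1])),s/np.array([.01,.01,.1]),method="Nelder-Mead",options=dict(initial_simplex=s/np.array([.01,.01,.1])+np.vstack([np.zeros(3),np.eye(3)*.5]),xatol=1e-3,fatol=1e-4))
        if best is None or r.fun<best[1]: best=(r.x*np.array([.01,.01,.1]),r.fun)
    return best
def overlay(c,im,st,n,p,z0,f=1,crop=None):
    o=cv2.resize(im,None,fx=f,fy=f,interpolation=cv2.INTER_CUBIC)
    for a,b in segs(n):
        q=proj(c,world(np.array([a,b]),p,z0),st)
        q=((q+.5)*f-.5)[:,::-1]
        cv2.line(o,tuple(int(round(v)) for v in q[0]),tuple(int(round(v)) for v in q[1]),(0,0,255),1)
    return o
E
cat > r1.py <<'E'
from fit import *
T=cv2.imread("pics/top0.png");S=cv2.imread("pics/scene0.png")
V=[("top",T,None),("scene",S,None)]
init=dict(dock=[(.555,.135,np.pi),(.555,.135,0)],bin_shallow=[(.445,.30,-1.57)],bin_deep=[(.535,-.135,-1.75)],bin_medium=[(.478,-.352,1.1)])
init["dock"]=[(.555,.135,0),(.555,.135,np.pi)]
tiles=[]
for n in init:
  for p0 in init[n]:
    z=0 if n=="dock" else .008
    p,f=fit(V,n,p0,z)
    print(n,np.round(p,4),round(f,3))
    pt=fit(V[:1],n,p,z,scale=(.01,.01,.1))[0];ps=fit(V[1:],n,p,z,scale=(.01,.01,.1))[0];print("  top only",np.round(pt,4)," scene only",np.round(ps,4))
    row=[]
    for c,im,_ in V:
        o=overlay(c,im,None,n,p,z,4);q=proj(c,[[p[0],p[1],z+.02]])[0]*4
        r,cc=int(q[0]),int(q[1]);row.append(o[r-100:r+100,cc-130:cc+130])
    tiles.append(np.hstack(row))
cv2.imwrite("pics/fit1.png",np.vstack(tiles[:3]));cv2.imwrite("pics/fit2.png",np.vstack(tiles[3:]))
E
python3 r1.py
```

```text
Traceback (most recent call last):
  File "r1.py", line 10, in <module>
    p,f=fit(V,n,p0,z)
        ~~~^^^^^^^^^^
  File "fit.py", line 55, in fit
    r=minimize(lambda u:cost(u*np.array([.01,.01,.1])),s/np.array([.01,.01,.1]),method="Nelder-Mead",options=dict(initial_simplex=s/np.array([.01,.01,.1])+np.vstack([np.zeros(3),np.eye(3)*.5]),xatol=1e-3,fatol=1e-4))
  File "fit.py", line 55, in <lambda>
    r=minimize(lambda u:cost(u*np.array([.01,.01,.1])),s/np.array([.01,.01,.1]),method="Nelder-Mead",options=dict(initial_simplex=s/np.array([.01,.01,.1])+np.vstack([np.zeros(3),np.eye(3)*.5]),xatol=1e-3,fatol=1e-4))
                        ~~~~^^^^^^^^^^^^^^^^^^^^^^^^^^
  File "fit.py", line 49, in cost
    q=proj(c,W,st);v=cv2.remap(d,q[:,1].astype('f4').reshape(-1,1),q[:,0].astype('f4').reshape(-1,1),cv2.INTER_LINEAR,borderMode=cv2.BORDER_CONSTANT,borderValue=trunc)
  File "h.py", line 17, in proj
    K,W,_=cam(name,st);P=np.atleast_2d(P)
          ~~~^^^^^^^^^
  File "h.py", line 5, in cam
    m=optics.camera_model(name);K=np.array(m["camera_matrix"])
ValueError: time passes only in moves, steps and waits
```

```bash
python3 - <<'E'
from plant import optics,sensors
import pickle
pickle.dump({c:dict(optics.camera_model(c)) for c in("top","scene","wrist")},open("cams.pkl","wb"))
print(sensors.get_state()["time"])
E
sed -i 's/m=optics.camera_model(name);K/m=CM[name];K/; s/^def cam/import pickle\nCM=pickle.load(open("cams.pkl","rb"))\ndef cam/' h.py; time python3 r1.py
```

```text
0.75
dock [0.5512 0.1307 0.0073] 0.835
  top only [0.5495 0.1298 0.0268]  scene only [0.5519 0.1309 0.0089]
dock [0.5518 0.131  3.1284] 0.912
  top only [0.5509 0.1303 3.1169]  scene only [0.5531 0.1312 3.1443]
bin_shallow [ 0.4335  0.3047 -1.6432] 0.822
  top only [ 0.4343  0.3047 -1.6457]  scene only [ 0.4328  0.3048 -1.638 ]
bin_deep [ 0.5427 -0.1336 -1.7954] 0.75
  top only [ 0.5403 -0.136  -1.8623]  scene only [ 0.5435 -0.1319 -1.7805]
bin_medium [ 0.4908 -0.3596  1.0216] 0.653
  top only [ 0.4875 -0.3518  1.0249]  scene only [ 0.4918 -0.3582  1.0223]
real	0m15.966s
user	0m16.575s
sys	0m0.236s
```

View pics/fit1.png

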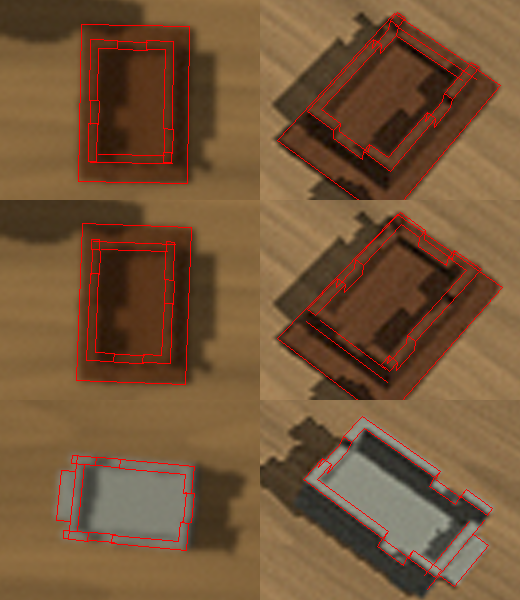

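View pics/fit2.png

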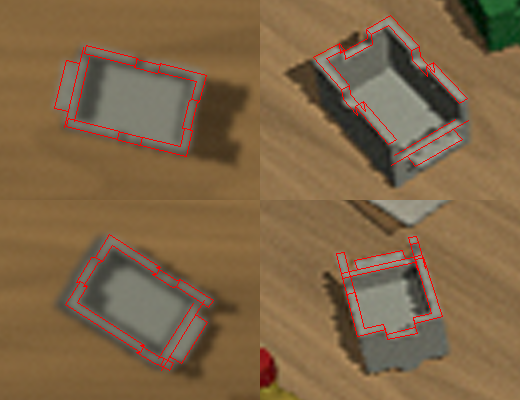

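```bash
cat >> h.py <<'E'
def yaw(st):
    M=R.from_quat(st["tcp_rot"]).as_matrix(); return M, np.arctan2(M[1,2],M[0,2])  # heading of tool z in world
def delta(st,target):
    M,_=yaw(st); return np.round(M.T@(np.array(target)-st["eef_pos"])*100,2)
def wrap(a): return (a+np.pi)%(2*np.pi)-np.pi
E
python3 - <<'E'
from h import *
st=sensors.get_state();M,y=yaw(st);print(np.round(M,3),y)
# medium yaw 1.02: options
for t in (1.02,1.02-np.pi):
    print(t,wrap(t-y))
for t in (1.02,1.02-np.pi):
    d=np.array([np.cos(t),np.sin(t)])
    tgt=[.492-.03*d[0],-.358-.03*d[1],.2]; print(tgt,delta(st,tgt))
E
```

```text
[[ 0.     0.275 -0.961]
 [-0.    -0.961 -0.275]
 [-1.     0.    -0.   ]] -2.862820549743969
1.02 -2.400364757435617
-2.121592653589793 0.7412278961541761
[np.float64(0.4762990214624505), np.float64(-0.38356324065848085), 0.2] [  3.14 -17.52 -35.23]
[np.float64(0.5077009785375495), np.float64(-0.3324367593415191), 0.2] [  3.14 -21.57 -39.66]
```

>>> arm_command([
  [[0.4,-2.7,-4.96,0],[0.4,-2.7,-4.96,0],[0.4,-2.7,-4.96,0],[0.4,-2.7,-4.96,0],[0.4,-2.7,-4.96,0],[0.4,-2.7,-4.96,0],[0.4,-2.7,-4.96,0],[0.4,-2.7,-4.96,0],[0,0,0,-0.148],[0,0,0,-0.148],[0,0,0,-0.148],[0,0,0,-0.148],[0,0,0,-0.149],[0,0,0,0],[0,0,0,0]],
])

```text
time: 2.62
eef_pos: [0.5078, -0.3321, 0.1994]
tcp_rot: [0.618, 0.344, -0.618, 0.345]
contact_force: [-0.5, -0.1, -0.1]
opening: 1.001
```

```bash
cat > look.py <<'E'
import sys
from fit import *
# look.py tag name x y yaw z0
tag,n=sys.argv[1:3];p0=[float(v) for v in sys.argv[3:6]];z=float(sys.argv[6])
st=sensors.get_state();im=optics.read_camera("wrist");cv2.imwrite(f"pics/w_{tag}.png",im)
print("t",st["time"],np.round(st["eef_pos"],4),"head",round(yaw(st)[1],4))
p,f=fit([("wrist",im,st)],n,p0,z,scale=(.015,.015,.1),trunc=15,tries=20)
print(n,np.round(p,4),f)
np.savez(f"st_{tag}.npz",**st)
cv2.imwrite(f"pics/w_{tag}_o.png",overlay("wrist",im,st,n,p,z,1.5))
E
python3 look.py m1 bin_medium .492 -.358 1.022 .008
```

```text
t 2.625 [ 0.5078 -0.3321  0.1994] head -2.1239
bin_medium [ 0.4889 -0.3578  1.0361] 0.6148554682731628
```

View pics/w_m1_o.png

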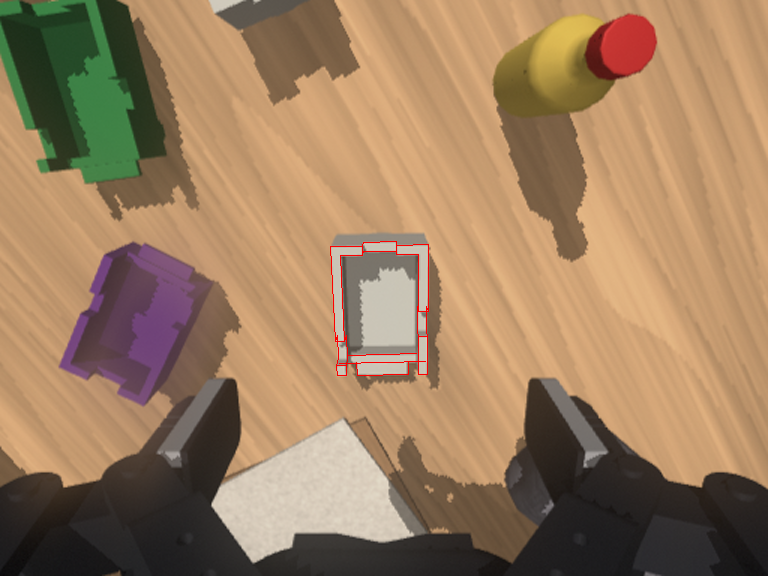

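```bash
python3 - <<'E'
from h import *
st=sensors.get_state();print(delta(st,[.58,.131,.2]),wrap(-np.pi-yaw(st)[1]))
E
```

```text
[ -0.07 -18.17 -43.2 ] -1.018105136566982
```

>>> arm_command([
  [[0,-2.27,-5.4,0],[0,-2.27,-5.4,0],[0,-2.27,-5.4,0],[0,-2.27,-5.4,0],[0,-2.27,-5.4,0],[0,-2.27,-5.4,0],[0,-2.27,-5.4,0],[0,-2.27,-5.4,0],[0,0,0,0.17],[0,0,0,0.17],[0,0,0,0.17],[0,0,0,0.17],[0,0,0,0.17],[0,0,0,0.168],[0,0,0,0],[0,0,0,0]],
])

```text
time: 4.68
eef_pos: [0.5793, 0.1311, 0.1994]
tcp_rot: [0.707, 0.001, -0.707, 0.001]
contact_force: [0.7, -0.3, -0.4]
opening: 1.0
```

```bash
python3 look.py d1 dock .5515 .131 0.008 0
```

```text
t 4.675 [0.5793 0.1311 0.1994] head -3.1379
dock [0.5515 0.1323 0.0061] 1.179318904876709
```

View pics/w_d1_o.png

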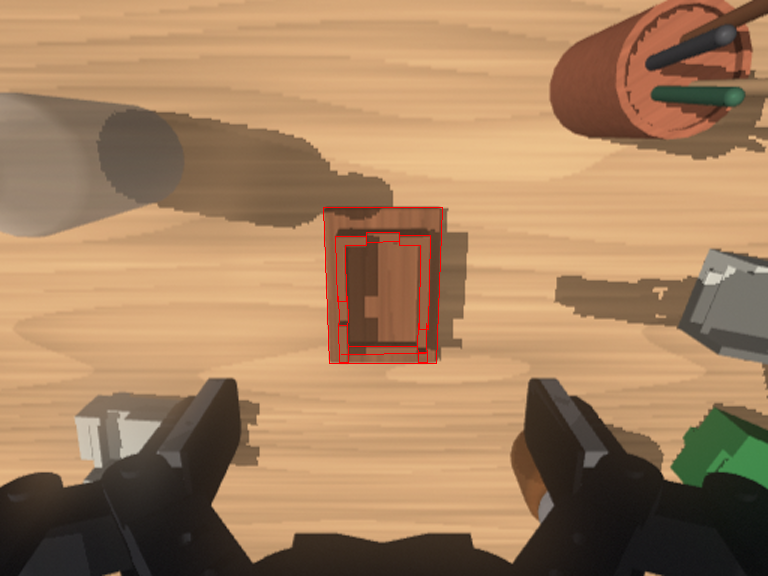

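```bash
python3 - <<'E'
from fit import *
im=cv2.imread("pics/w_d1.png");cr=lambda i:i[125:255,200:310]
S=dict(np.load("st_d1.npz"))
o=overlay("wrist",im,S,"dock",[.5515,.1323,.0061],0,4)
a=cv2.resize(im,None,fx=4,fy=4,interpolation=cv2.INTER_CUBIC)
a=cv2.convertScaleAbs(a,alpha=1.8)
cv2.imwrite("pics/dz.png",np.hstack([a[520:1000,840:1200],o[520:1000,840:1200]]))
E
```

```text
(no output)
```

View pics/dz.png

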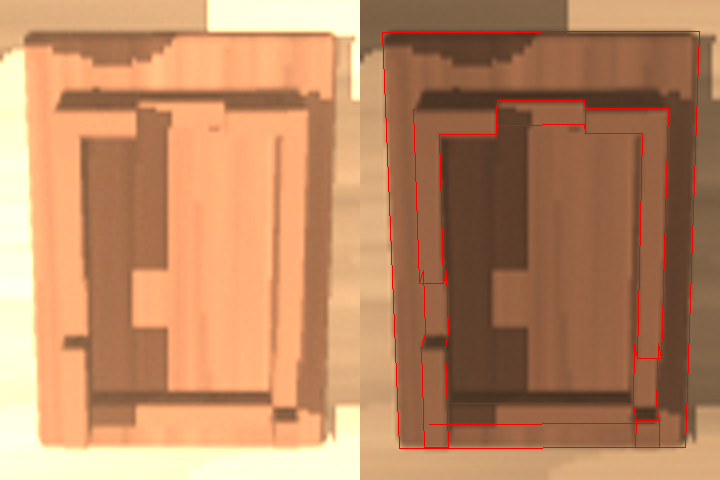

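```bash
cat > go.py <<'E'
import sys
from h import *
# go.py x y z heading : delta in present tool axes, turn about tool x
a=[float(v) for v in sys.argv[1:5]];st=sensors.get_state();M,y=yaw(st)
print("t",st["time"],"delta",delta(st,a[:3]),"turn",round(-wrap(a[3]-y),4),"down-tilt",np.round(M[:,0],4),"op",round(st["opening"],3),"F",np.round(st["contact_force"],1))
E
python3 go.py .4914 -.3535 .1 -2.1055
```

```text
t 4.725 delta [ 9.93 48.43  8.95] turn -1.0328 down-tilt [ 1.e-04  0.e+00 -1.e+00] op 1.005 F [-0.2 -0.   0.3]
```

>>> arm_command([
  [[0,5.38,0.995,0],[0,5.38,0.995,0],[0,5.38,0.995,0],[0,5.38,0.995,0],[0,5.38,0.995,0],[0,5.38,0.995,0],[0,5.38,0.995,0],[0,5.38,0.995,0],[0,5.38,0.995,0],[1.65,0,0,-0.172],[1.65,0,0,-0.172],[1.65,0,0,-0.172],[1.65,0,0,-0.172],[1.65,0,0,-0.172],[1.65,0,0,-0.172],[0,0,0,0],[0,0,0,0]],
])

```text
time: 6.85
eef_pos: [0.4909, -0.3536, 0.101]
tcp_rot: [0.615, 0.348, -0.615, 0.349]
contact_force: [0.7, -0.4, -0.1]
opening: 0.999
```

```bash
python3 go.py .4914 -.3535 .008 -2.1055
```

```text
t 6.85 delta [ 9.3   0.03 -0.04] turn -0.0043 down-tilt [ 7.e-04 -7.e-04 -1.e+00] op 0.999 F [ 0.7 -0.4 -0.1]
```

Aligned. I'll descend, close on the bin with moderate force, then lift a bit.

>>> arm_command([
  [[3.1,0,0,-0.004],[3.1,0,0,0],[2.1,0,0,0],[1.0,0,0,0],[0,0,0,0],[0,0,0,0]],
])

```text
time: 7.6
eef_pos: [0.4914, -0.354, 0.0086]
tcp_rot: [0.614, 0.35, -0.614, 0.351]
contact_force: [-0.5, -0.9, 0.5]
opening: 1.004
```

>>> arm_command([
  [[0,0,0,0],[0,0,0,0],[0,0,0,0],[0,0,0,0],[0,0,0,0],[0,0,0,0]],
], grip=4.5, grip_force=40)

```text
time: 8.35
eef_pos: [0.4913, -0.3539, 0.0085]
tcp_rot: [0.614, 0.35, -0.614, 0.351]
contact_force: [0.4, 0.2, 6.7]
opening: 0.698
```

```bash
python3 go.py .4914 -.3535 .15 -2.1055
```

```text
t 8.35 delta [-14.15   0.02  -0.04] turn 0.0017 down-tilt [ 0.0013 -0.0013 -1.    ] op 0.698 F [0.4 0.2 6.7]
```

>>> arm_command([
  [[-2,0,0,0],[-4,0,0,0],[-4,0,0,0],[-4,0,0,0],[0,0,0,0],[0,0,0,0]],
])

```text
time: 9.1
eef_pos: [0.4899, -0.3526, 0.1465]
tcp_rot: [-0.614, -0.351, 0.614, -0.35]
contact_force: [-0.1, -0.0, -1.7]
opening: 0.699
```

```bash
python3 look.py m2 bin_medium .4889 -.3578 1.036 .148; python3 go.py .5565 .1323 .15 -3.1355
```

```text
t 9.1 [ 0.4899 -0.3526  0.1465] head -2.1038
bin_medium [ 0.4869 -0.3553  1.0381] 4.878541946411133
t 9.15 delta [ -0.35 -18.86 -45.13] turn 1.0316 down-tilt [-0.0024  0.0025 -1.    ] op 0.693 F [-0.8 -0.4 -1.1]
```

View pics/w_m2_o.png

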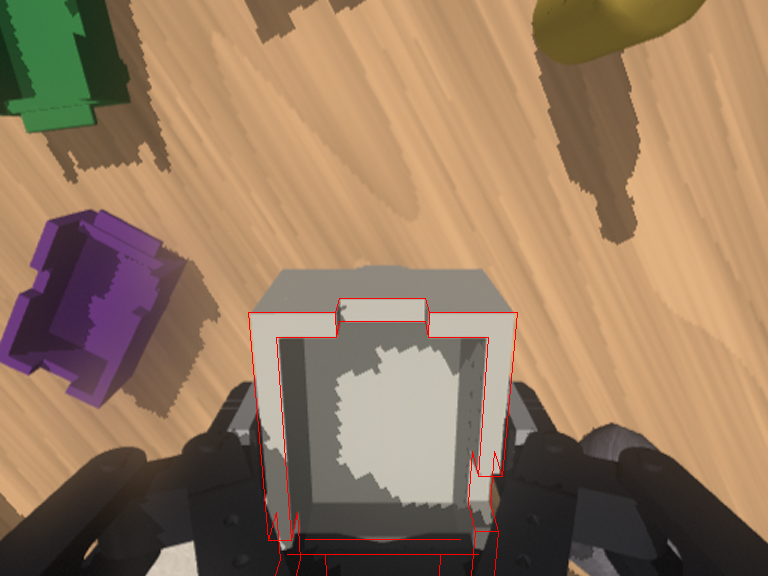

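>>> arm_command([
  [[0,-2.36,-5.64,0],[0,-2.36,-5.64,0],[0,-2.36,-5.64,0],[0,-2.36,-5.64,0],[0,-2.36,-5.64,0],[0,-2.36,-5.64,0],[0,-2.36,-5.64,0],[0,-2.36,-5.64,0],[0,0,0,0.172],[1,0,0,0.172],[1.5,0,0,0.172],[2,0,0,0.172],[2,0,0,0.172],[1,0,0,0.171],[0,0,0,0],[0,0,0,0],[0,0,0,0]],
])

```text
time: 11.28
eef_pos: [0.5575, 0.1313, 0.0728]
tcp_rot: [0.707, 0.003, -0.707, 0.003]
contact_force: [0.9, 0.8, -1.3]
opening: 0.691
```

```bash
python3 go.py .5558 .1323 .0365 -3.1355; python3 look.py m3 bin_medium .5515 .1323 0.006 .072
```

```text
t 11.275 delta [ 3.62 -0.1   0.17] turn 0.002 down-tilt [ 7.e-04  0.e+00 -1.e+00] op 0.691 F [ 0.9  0.8 -1.3]
t 11.275 [0.5575 0.1313 0.0728] head -3.1335
bin_medium [0.5691 0.1328 0.0062] 2.981872081756592
```

View pics/w_m3_o.png

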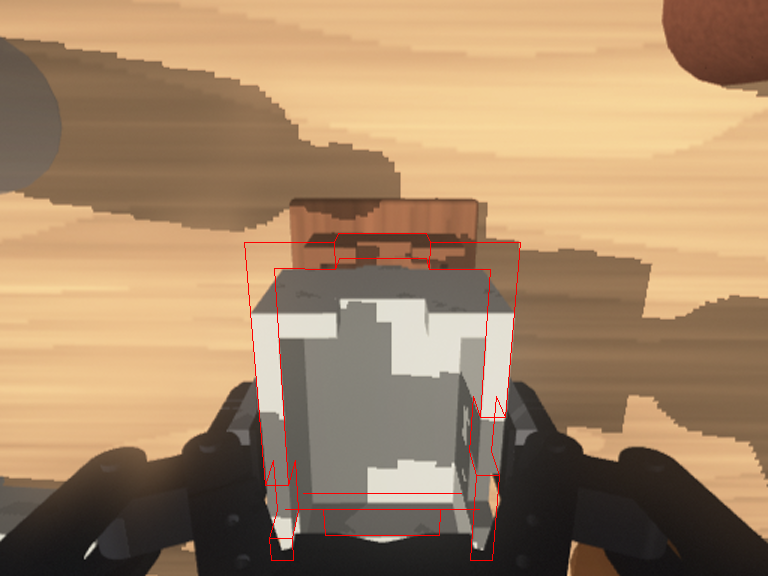

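>>> arm_command([
  [[0.8,-0.1,0.17,0.002],[1,0,0,0],[0.7,0,0,0],[0.4,0,0,0],[0.3,0,0,0],[0,0,0,0]],
])

```text
time: 12.08
eef_pos: [0.5555, 0.1323, 0.0401]
tcp_rot: [-0.707, -0.002, 0.707, -0.002]
contact_force: [0.0, 0.2, -1.2]
opening: 0.694
```

```bash
python3 go.py .5558 .1323 .0365 -3.1355
```

```text
t 12.075 delta [ 0.36 -0.   -0.03] turn -0.0013 down-tilt [-3.e-04 -0.e+00 -1.e+00] op 0.694 F [ 0.   0.2 -1.2]
```

>>> arm_command([
  [[0.2,0,0,0],[0.15,0,0,0],[0.05,0,0,0],[0,0,0,0]],
])

```text
time: 12.58
eef_pos: [0.5556, 0.1322, 0.0366]
tcp_rot: [-0.707, -0.002, 0.707, -0.002]
contact_force: [-0.8, 0.2, 0.4]
opening: 0.696
```

>>> arm_command([
  [[0.1,0,0,0],[0.1,0,0,0],[0,0,0,0]],
])

```text
time: 12.95
eef_pos: [0.5556, 0.1323, 0.0365]
tcp_rot: [-0.707, -0.002, 0.708, -0.002]
contact_force: [-7.6, -1.1, 12.0]
opening: 0.696
```

>>> arm_command([
  [[-0.15,0,0,0],[0,0,0,0],[0,0,0,0],[0,0,0,0],[-3,0,0,0],[-5,0,0,0],[-5,0,2,0],[-3,0,0.5,0],[0,0,0,0],[0,0,0,0]],
], grip=8.5)

```text
time: 14.2
eef_pos: [0.5299, 0.1321, 0.1944]
tcp_rot: [-0.706, -0.002, 0.708, -0.002]
contact_force: [-0.4, -0.1, 0.9]
opening: 0.996
```

```bash
python3 go.py .58 .1323 .2 -3.1355; python3 look.py m4 bin_medium .5515 .1323 0.006 .036
```

```text
t 14.2 delta [-0.57 -0.   -5.01] turn -0.0014 down-tilt [-2.e-03 -1.e-04 -1.e+00] op 0.996 F [-0.4 -0.1  0.9]
t 14.2 [0.5299 0.1321 0.1944] head -3.1369
bin_medium [0.5513 0.1337 0.0046] 0.6107017397880554
```

View pics/w_m4_o.png

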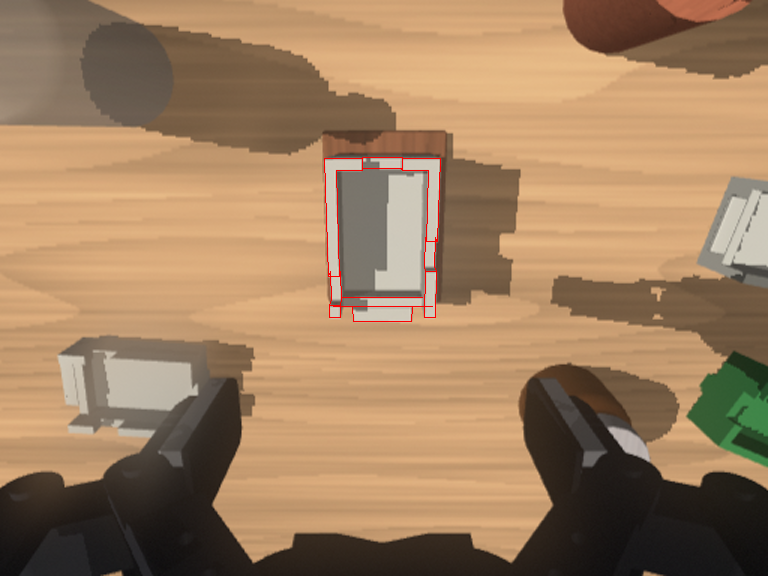

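>>> arm_command([
  [[0,0,0,-0.1845],[0,0,0,-0.1845],[0,0,0,-0.1845],[0,0,0,-0.1845],[0,0,0,-0.1845],[0,0,0,-0.1845],[0,0,0,-0.1845],[0,0,0,-0.1845],[0,0,0,-0.1845],[0,0,0,-0.1845],[0,0,0,-0.1845],[0,0,0,-0.1845],[0,0,0,-0.1845],[0,0,0,-0.1845],[0,0,0,-0.1845],[0,0,0,-0.1845],[0,0,0,-0.1845],[0,0,0,0],[0,0,0,0]],
])

```text
time: 16.62
eef_pos: [0.5301, 0.1321, 0.1945]
tcp_rot: [0.001, 0.708, -0.001, 0.706]
contact_force: [-0.1, 0.2, 0.1]
opening: 0.991
```

```bash
python3 look.py m5 bin_medium .5515 .1323 0.006 .036;  python3 go.py .4355 .335 .2 -1.643
```

```text
t 16.625 [0.5301 0.1321 0.1945] head -0.003
bin_medium [0.549  0.1307 0.0024] 1.0391169786453247
t 16.675 delta [-0.5  20.27 -9.52] turn 1.6406 down-tilt [-1.6e-03 -1.0e-04 -1.0e+00] op 0.996 F [-0.4  0.3  0.2]
```

View pics/w_m5_o.png

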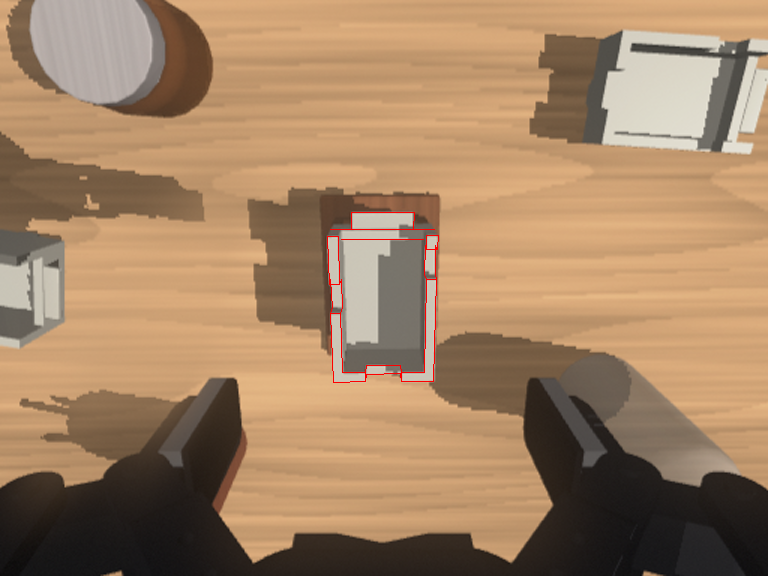

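>>> arm_command([
  [[0,5.07,-2.38,0],[0,5.07,-2.38,0],[0,5.07,-2.38,0],[0,5.07,-2.38,0],[0,0,0,0.1823],[0,0,0,0.1823],[0,0,0,0.1823],[0,0,0,0.1823],[0,0,0,0.1823],[0,0,0,0.1823],[0,0,0,0.1823],[0,0,0,0.1823],[0,0,0,0.1823],[0,0,0,0],[0,0,0,0]],
])

```text
time: 18.55
eef_pos: [0.4354, 0.3349, 0.1957]
tcp_rot: [-0.517, -0.483, 0.517, -0.483]
contact_force: [0.1, 0.0, 0.6]
opening: 0.989
```

```bash
python3 look.py s1 bin_shallow .4335 .3047 -1.643 .008
```

```text
t 18.55 [0.4354 0.3349 0.1957] head -1.639
bin_shallow [ 0.4308  0.3067 -1.6348] 0.4758072793483734
```

View pics/w_s1_o.png

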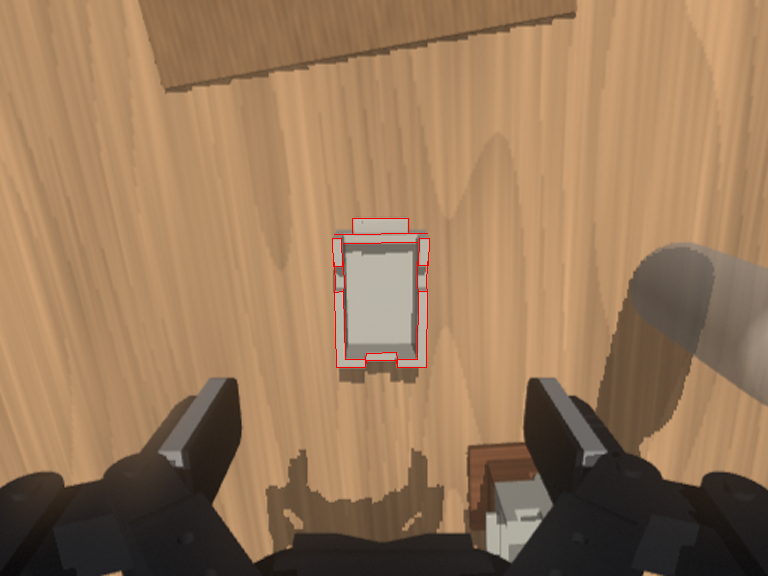

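```bash
python3 go.py .4319 .3015 .006 -1.635
```

```text
t 18.6 delta [18.97 -0.11  3.36] turn -0.0044 down-tilt [-2.e-04 -1.e-04 -1.e+00] op 0.995 F [ 1.2  0.3 -1.2]
```

>>> arm_command([
  [[4,-0.11,3.36,-0.0044],[5,0,0,0],[4,0,0,0],[3,0,0,0],[2,0,0,0],[0.97,0,0,0],[0,0,0,0],[0,0,0,0]],
])

```text
time: 19.6
eef_pos: [0.4328, 0.3019, 0.0072]
tcp_rot: [0.517, 0.483, -0.515, 0.484]
contact_force: [0.3, 0.1, -0.4]
opening: 0.994
```

>>> arm_command([
  [[0,0,0,0],[0,0,0,0],[0,0,0,0],[0,0,0,0],[0,0,0,0],[0,0,0,0]],
], grip=4.5, grip_force=40)

```text
time: 20.35
eef_pos: [0.4328, 0.3019, 0.0072]
tcp_rot: [0.517, 0.483, -0.516, 0.484]
contact_force: [-0.3, 0.1, 6.4]
opening: 0.692
```

>>> arm_command([
  [[-2,0,0,0],[-4,0,0,0],[-5,0,0,0],[-5,0,0,0],[0,0,0,0],[0,0,0,0]],
])

```text
time: 21.1
eef_pos: [0.4311, 0.3011, 0.1649]
tcp_rot: [-0.516, -0.484, 0.517, -0.483]
contact_force: [-0.0, -0.3, -1.6]
opening: 0.695
```

```bash
python3 look.py s2 bin_shallow .4322 .3055 -1.635 .168; python3 go.py .5542 .1322 .166 0.0035
```

```text
t 21.1 [0.4311 0.3011 0.1649] head -1.6366
bin_shallow [ 0.4303  0.3068 -1.6375] 2.7002391815185547
t 21.15 delta [-0.22 13.44 16.02] turn -1.6401 down-tilt [-0.0036 -0.0016 -1.    ] op 0.695 F [-0.4 -0.6 -1.3]
```

View pics/w_s2_o.png

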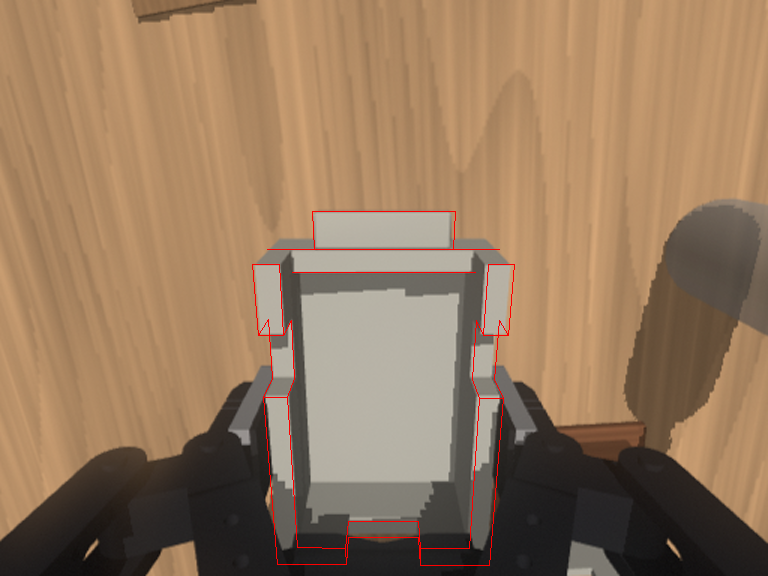

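>>> arm_command([
  [[0,3.36,4.0,0],[0,3.36,4.0,0],[0,3.36,4.0,0],[0,3.36,4.0,0],[0,0,0,-0.1822],[0.5,0,0,-0.1822],[1,0,0,-0.1822],[1,0,0,-0.1822],[1,0,0,-0.1822],[1,0,0,-0.1822],[1,0,0,-0.1822],[0.5,0,0,-0.1822],[0.5,0,0,-0.1822],[0,0,0,0],[0,0,0,0],[0,0,0,0]],
])

```text
time: 23.15
eef_pos: [0.5555, 0.133, 0.1009]
tcp_rot: [-0.001, 0.707, 0.001, 0.707]
contact_force: [0.4, 0.2, -0.9]
opening: 0.698
```

```bash
python3 go.py .5542 .1322 .0732 0.0035; python3 look.py s3 bin_shallow .5502 .1322 0.0035 .1; 
```

```text
t 23.15 delta [ 2.77 -0.08 -0.12] turn -0.0018 down-tilt [-3.e-04  0.e+00 -1.e+00] op 0.698 F [ 0.4  0.2 -0.9]
t 23.15 [0.5555 0.133  0.1009] head 0.0017
bin_shallow [ 0.5509  0.1317 -0.0031] 2.478377342224121
```

View pics/w_s3_o.png

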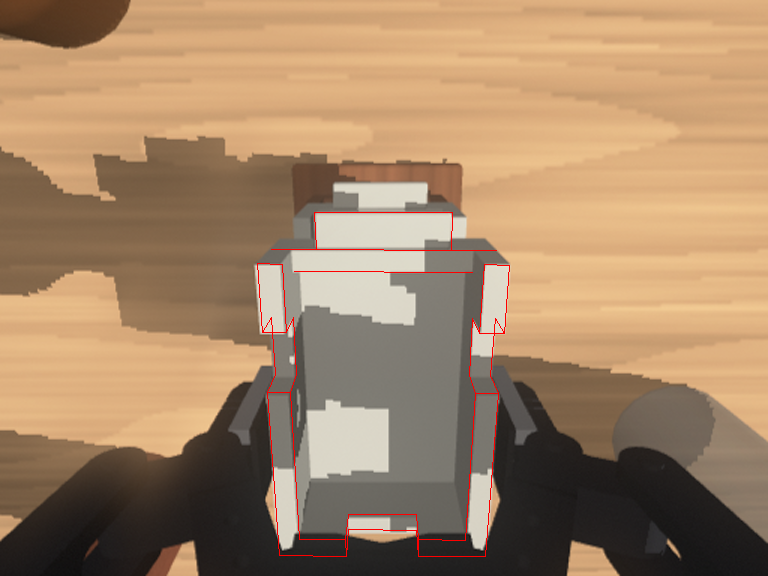

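>>> arm_command([
  [[0.7,-0.08,-0.12,-0.002],[0.7,0,0,0],[0.5,0,0,0],[0.3,0,0,0],[0.25,0,0,0],[0,0,0,0]],
])

```text
time: 23.95
eef_pos: [0.5543, 0.1322, 0.0765]
tcp_rot: [-0.002, 0.707, 0.002, 0.707]
contact_force: [0.0, 0.1, -1.3]
opening: 0.692
```

```bash
python3 go.py .5542 .1322 .0732 0.0035
```

```text
t 23.95 delta [ 0.33 -0.   -0.01] turn 0.0017 down-tilt [-2.e-04  0.e+00 -1.e+00] op 0.692 F [ 0.   0.1 -1.3]
```

>>> arm_command([
  [[0.2,0,0,0.0015],[0.15,0,0,0],[0.1,0,0,0],[0.05,0,0,0],[0,0,0,0]],
])

```text
time: 24.58
eef_pos: [0.5545, 0.1323, 0.0733]
tcp_rot: [-0.001, 0.707, 0.001, 0.707]
contact_force: [-4.3, -0.5, 6.5]
opening: 0.698
```

>>> arm_command([
  [[-0.15,0,0,0],[0,0,0,0],[0,0,0,0],[0,0,0,0],[-3,0,0,0],[-5,0,0,0],[-4.5,0,-2,0],[-2,0,-1,0],[0,0,0,0],[0,0,0,0]],
], grip=8.5)

```text
time: 25.82
eef_pos: [0.5239, 0.1321, 0.2167]
tcp_rot: [-0.001, 0.708, 0.001, 0.706]
contact_force: [-0.7, -0.3, -0.5]
opening: 0.993
```

```bash
python3 look.py s4 bin_shallow .5502 .1322 0.0035 .074;python3 go.py .5496 -.1043 .2 -1.795 
```

```text
t 25.825 [0.5239 0.1321 0.2167] head 0.0036
bin_shallow [0.5495 0.1308 0.0037] 1.0545039176940918
t 25.875 delta [  1.62 -23.64   2.51] turn 1.7986 down-tilt [-2.9e-03 -2.0e-04 -1.0e+00] op 0.993 F [-1.1 -0.2  0.1]
```

View pics/w_s4_o.png

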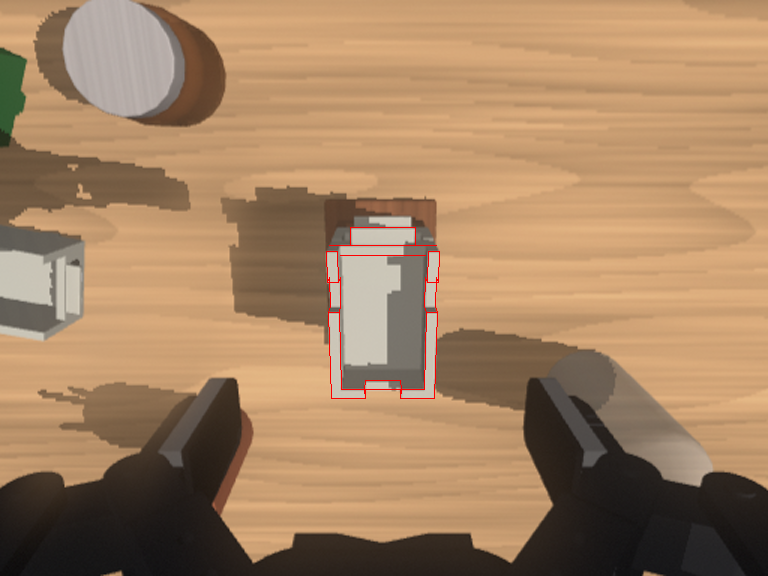

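>>> arm_command([
  [[0.4,-5.91,0.63,0],[0.4,-5.91,0.63,0],[0.4,-5.91,0.63,0],[0.4,-5.91,0.63,0],[0,0,0,0.18],[0,0,0,0.18],[0,0,0,0.18],[0,0,0,0.18],[0,0,0,0.18],[0,0,0,0.18],[0,0,0,0.18],[0,0,0,0.18],[0,0,0,0.18],[0,0,0,0.18],[0,0,0,0],[0,0,0,0]],
])

```text
time: 27.88
eef_pos: [0.5501, -0.1042, 0.201]
tcp_rot: [-0.552, -0.442, 0.553, -0.441]
contact_force: [0.4, -0.5, 0.7]
opening: 0.994
```

```bash
python3 look.py e1 bin_deep .5427 -.1336 -1.795 .008
```

```text
t 27.875 [ 0.5501 -0.1042  0.201 ] head -1.7938
bin_deep [ 0.5415 -0.1315 -1.7655] 0.4200590252876282
```

View pics/w_e1_o.png

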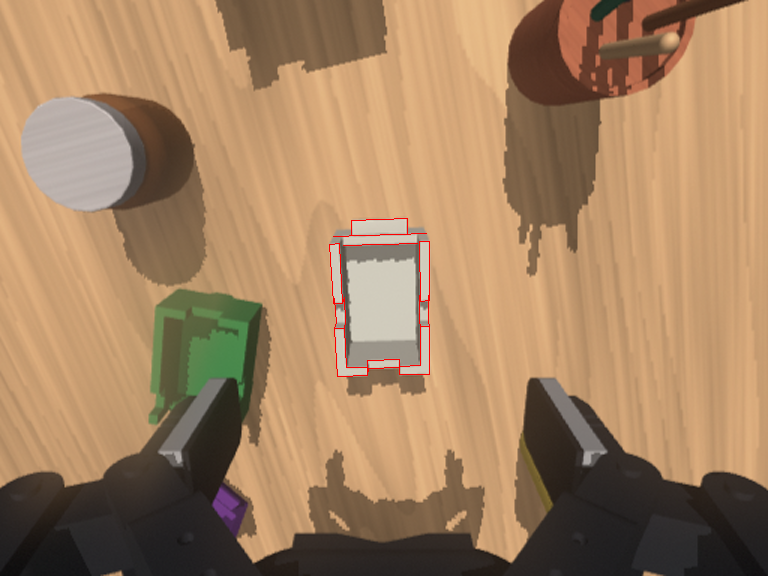

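```bash
python3 go.py .5418 -.1378 .010 -1.7655
```

```text
t 27.925 delta [19.13 -0.05  3.47] turn -0.0288 down-tilt [-1.3e-03  5.0e-04 -1.0e+00] op 0.997 F [-0.5  0.4  0.7]
```

>>> arm_command([
  [[2,-0.05,3.45,-0.029],[5,0,0,0],[5,0,0,0],[4,0,0,0],[2.1,0,0,0],[1,0,0,0],[0,0,0,0],[0,0,0,0]],
])

```text
time: 28.92
eef_pos: [0.5433, -0.1382, 0.0125]
tcp_rot: [0.547, 0.448, -0.546, 0.449]
contact_force: [0.5, 0.4, -0.0]
opening: 0.995
```

>>> arm_command([
  [[0,0,0,0],[0,0,0,0],[0,0,0,0],[0,0,0,0],[0,0,0,0],[0,0,0,0]],
], grip=4.5, grip_force=40)

```text
time: 29.68
eef_pos: [0.543, -0.138, 0.0124]
tcp_rot: [0.547, 0.448, -0.546, 0.449]
contact_force: [-0.8, 1.3, 6.0]
opening: 0.697
```

>>> arm_command([
  [[-2,0,0,0],[-4,0,0,0],[-6,0,0,0],[-6,0,0,0],[-1,0,0,0],[0,0,0,0],[0,0,0,0]],
])

```text
time: 30.55
eef_pos: [0.5407, -0.137, 0.1984]
tcp_rot: [-0.546, -0.45, 0.547, -0.447]
contact_force: [-0.4, -0.3, -2.2]
opening: 0.695
```

```bash
python3 look.py e2 bin_deep .5428 -.1329 -1.7655 .197; python3 go.py .5554 .1323 .2 0.0037
```

```text
t 30.55 [ 0.5407 -0.137   0.1984] head -1.7673
bin_deep [ 0.5414 -0.1303 -1.7667] 5.133458137512207
t 30.6 delta [ -0.12  -3.82 -26.7 ] turn -1.7711 down-tilt [-0.0048  0.0022 -1.    ] op 0.698 F [ 0.7 -0.2 -1.7]
```

View pics/w_e2_o.png

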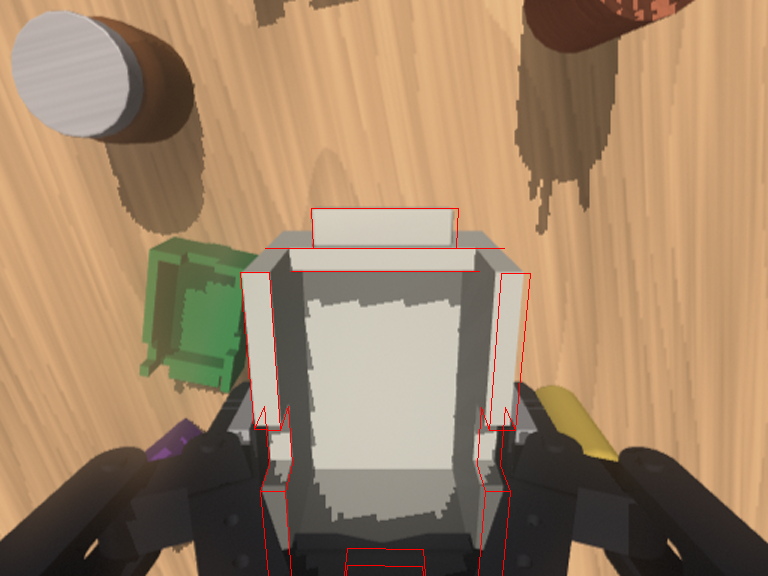

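>>> arm_command([
  [[0,-0.77,-5.34,0],[0,-0.77,-5.34,0],[0,-0.77,-5.34,0],[0,-0.77,-5.34,0],[0,-0.77,-5.34,0],[0,0,0,-0.177],[0,0,0,-0.177],[0.5,0,0,-0.177],[1,0,0,-0.177],[1,0,0,-0.177],[1,0,0,-0.177],[1,0,0,-0.177],[1,0,0,-0.177],[0.5,0,0,-0.177],[0.2,0,0,-0.178],[0,0,0,0],[0,0,0,0],[0,0,0,0]],
])

```text
time: 32.85
eef_pos: [0.5565, 0.1317, 0.1389]
tcp_rot: [-0.001, 0.707, 0.001, 0.707]
contact_force: [0.2, 0.2, -2.1]
opening: 0.7
```

```bash
python3 go.py .5559 .1323 .1084 0.0037; python3 look.py e3 bin_deep .5507 .1323 0.0035 .135; 
```

```text
t 32.85 delta [ 3.05  0.06 -0.06] turn -0.0014 down-tilt [-4.e-04 -0.e+00 -1.e+00] op 0.7 F [ 0.2  0.2 -2.1]
t 32.85 [0.5565 0.1317 0.1389] head 0.0023
bin_deep [0.5503 0.1303 0.0016] 4.448268890380859
```

View pics/w_e3_o.png

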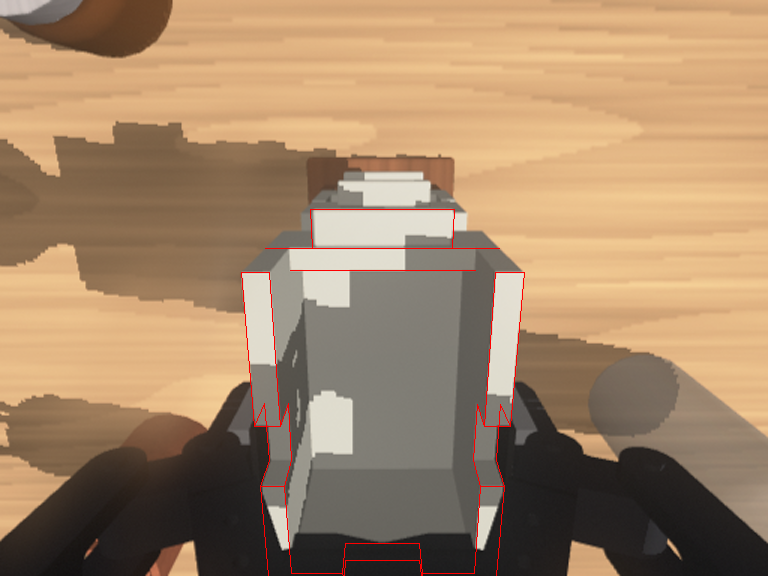

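>>> arm_command([
  [[0.8,0.06,-0.06,-0.0014],[0.8,0,0,0],[0.6,0,0,0],[0.3,0,0,0],[0.2,0,0,0],[0,0,0,0]],
])

```text
time: 33.65
eef_pos: [0.556, 0.1323, 0.1121]
tcp_rot: [-0.002, 0.707, 0.002, 0.707]
contact_force: [-0.4, -0.2, -1.3]
opening: 0.7
```

```bash
python3 go.py .5559 .1323 .1084 0.0037
```

```text
t 33.65 delta [ 0.37  0.   -0.01] turn 0.0014 down-tilt [ 0.  0. -1.] op 0.7 F [-0.4 -0.2 -1.3]
```

>>> arm_command([
  [[0.2,0,0,0],[0.15,0,0,0],[0.1,0,0,0],[0.1,0,0,0],[0,0,0,0]],
])

```text
time: 34.28
eef_pos: [0.5562, 0.1324, 0.1084]
tcp_rot: [-0.002, 0.707, 0.002, 0.707]
contact_force: [-3.9, -0.9, 8.7]
opening: 0.695
```

Seated at the expected height (0.1084). Release and retreat upward.

>>> arm_command([
  [[-0.15,0,0,0],[0,0,0,0],[0,0,0,0],[0,0,0,0],[-3,0,0,0],[-5,0,0,0],[-5,0,-2,0],[-2,0,-1,0],[0,0,0,0],[0,0,0,0]],
], grip=8.5)

```text
time: 35.52
eef_pos: [0.5255, 0.132, 0.2565]
tcp_rot: [-0.002, 0.708, 0.002, 0.706]
contact_force: [0.2, 0.8, -0.4]
opening: 0.997
```

```bash
python3 look.py e4 bin_deep .5507 .1323 0.0035 .104
python3 - <<'E'
from fit import *
T=optics.read_camera("top");S=optics.read_camera("scene");cv2.imwrite("pics/topF.png",T);cv2.imwrite("pics/sceneF.png",S)
for n,z in(("bin_medium",.036),("bin_shallow",.074),("bin_deep",.104)):
    S1=overlay("scene",S,None,n,[.5507,.1323,.0037],z,6)
    q=proj("scene",[[.55,.13,.08]])[0]*6
    r,c=int(q[0]),int(q[1]);cv2.imwrite(f"pics/ov_{n}.png",S1[r-290:r+290,c-260:c+260])
    a=cv2.resize(S,None,fx=6,fy=6,interpolation=cv2.INTER_CUBIC)[r-290:r+290,c-260:c+260]
cv2.imwrite("pics/stackF.png",a)
E
```

```text
t 35.525 [0.5255 0.132  0.2565] head 0.0051
bin_deep [0.5503 0.1308 0.0051] 0.9298663139343262
```

View pics/w_e4_o.png

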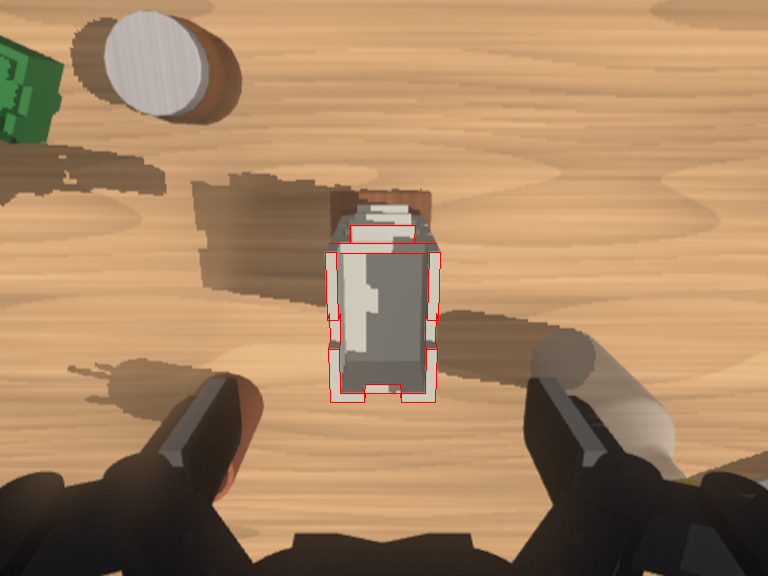

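View pics/stackF.png

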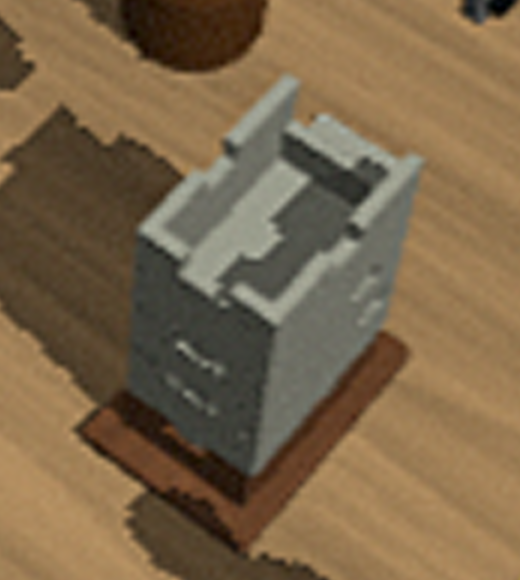

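View pics/sceneF.png

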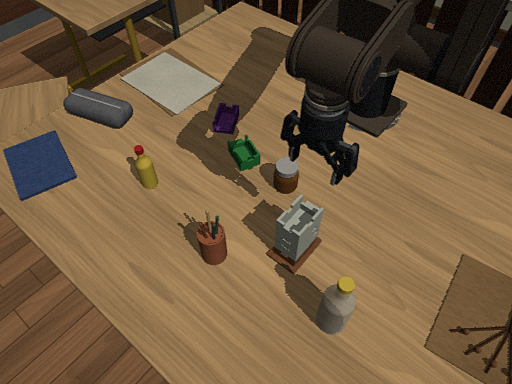

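```bash
python3 -c "
from plant import ctrl,sensors
print(sensors.get_state()['time']);print(ctrl.sign_off())"
```

```text
35.675
the job is handed in; nothing more can be done
None
```

All three white bins are stacked on the wooden base in the order the lugs allow: medium at the bottom, then shallow, then deep. I let go of the stack and handed the job in at about 35.7 s, with the gripper about 10 cm above the top bin.

- **Seating:** each bin first met resistance at the height worked out for fully seated, to within 0.1 mm. The tool was at 36.5, 73.3 and 108.4 mm, and the net contact force read at the end of each press was at most about 14 N.
- **Fit:** the last wrist picture fits the deep bin's expected pose to about 1 mm after correcting for the camera. The last scene picture shows flush seams and a level stack.
- **Bystanders:** the bottle, glue, jar and pencil pot stand where they were, and the green and purple look-alikes were not touched.
- **Disagreements:** the wrist camera showed a steady offset of about 1.5 mm (side to side) and 1.2 mm (front to back) between views turned half a turn apart. I corrected for it from the second bin on. One automatic fit of the medium bin hovering over the base locked onto the wrong edges. I set it aside and relied on the bin looking unchanged in the gripper. The final top-camera picture was saved but I did not look at it.

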